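# Clamp the nest plate on the blister sealing bed

## Robot

A 6-joint arm with a two-finger parallel gripper is mounted at the origin on the work surface. World frame = base frame: x ahead of the robot, y to its left, z up, the work surface at z = 0. Lengths are in mm, angles in rad, forces in N, time in s.
With the tool pointing down it reaches from about 300 to 1000 mm from the base axis. Payload 5.1 kg.
Tool frame: the origin (TCP) lies on the centre line of the jaws, within the pads' length; the fingertips stand 17 mm ahead of it and the grasp point (between the pads) lies 2 mm behind it; z points along the fingers, x is the direction in which the jaws open and shut, and the axes are right-handed (so a half turn about z gives the same grasp; the last joint's range is limited). The gripper opens to 95 mm and grips with 3 to 60 N. Pads are 20 mm wide; open, the fingers measure 119 mm over their backs; the gripper's body (75 mm by 180 mm) begins 59 mm behind the grasp point.
Start: joints at [-1.272, 0.124, 1.65, -0, 1.367, -0.083], TCP at [242.152, -603.198, 231.656] pointing down, gripper open.
Joint ranges: [-2.61, 2.61], [-1.02, 2.33], [0.03, 2.71], [-1.35, 4.49], [0.32, 2.68], [-2.91, 2.91]. Speed limits (rad/s): [2.57, 2.57, 3.14, 3.14, 3.14, 3.14].

## Interface

Orientations are given as a 3x3 rotation matrix whose columns are the frame's x, y, z axes.
In Python, from rig import arm, grab_frame gives the robot as it stands. Calls block until the motion is done:
- arm.move_ptp(position, orientation): joint-space move of the TCP to a pose.
- arm.move_linear(position, ori=None, vel=150): straight line of the TCP; ori=None keeps the orientation; vel is the mean speed in mm/s.
- arm.move_joints(angles): joint-space move.
- arm.grip(opening): finger opening in mm; the grip force is fixed at half the most; returns when the fingers have stopped.
- arm.dwell(seconds).
- arm.inverse_kinematics(position, orientation): joint angles nearest the present ones, or None.
- arm.sense(): the state.
- grab_frame(name): name is "side" or "top"; returns a dict with "frame" (480x640x3 uint8, red, green, blue), "intrinsics" (3x3 intrinsics, pixels), "R" (3x3) and "t" (3): a world point X has camera coordinates R X + t. Camera axes: x right, y down, z forward; pixel columns grow to the right and rows downward; lengths in mm; the calibration is good to about 2 mm. A picture is of the moment at which its call begins. There is no depth.
A pose or a line that the arm cannot do raises arm.MotionError and nothing moves.
- arm.hand_in(): hands the job in, once; it reports no verdict.
The state is a dict: "time_s": time; "joint_pos": joint angles; "joint_velocities": joint speeds; "joint_efforts": joint torques, N m; "tool_pos": TCP position; "eef_rot": TCP orientation; "ft_force": force on the tool from outside, world axes, zero at the start; "moment": the same for the moment, N m; "gripper_width": finger opening in mm.
Only numpy, scipy, OpenCV 4.12 (cv2) and the standard library are available. Lean on these libraries where they do the work, as an engineer would, in place of code of your own. Each camera call takes 0.05 s, during which the arm holds its last target. There are 200 camera calls.

## Task

Clamp down the nest plate on the sealing bed: push the open clamp strap round with a finger until it stops against its brass pin over the plate, then push that clamp's red cam lever fully down to lock it. Leave the plate with its packs, the clamp that is already locked, the stop and start buttons and the loose things around the bed as they are, and take the hand away.

Things in the scene. Friction and masses are not known exactly. Their poses are not given: they have to be found in the camera images.
- bed: Fixed aluminium sealing bed on rubber feet on the bench: plate 255 mm (x) by 360 mm (y), top 32 mm above the bench. Origin on the bench surface; the plate reaches from 155 mm in front (-x, the operator's edge, towards the robot) to 100 mm behind (+x). The bed is yawed a little. Steel locating buttons 11 mm high stand on it round the nest plate.
- nest_plate: Loose steel tooling plate, 145 (x) by 270 (y) by 16 mm, 1.2 to 2.4 kg, on the bed between the locating buttons (1 mm play). Origin at its underside; it reaches from x = -60 to +85 mm; top 48 mm above the bench. Three white blister cards lie on it behind x = +6 mm, 2 mm proud, with pins 6 mm proud from x = 0. The bare front strip is where the clamps press.
- clamp: Base of the OPEN clamp, fixed on the bed's front strip at its left or right place: black disc, 76 mm diameter, 6 mm high. Origin on the axis of its vertical stud at the bed's top, 32 mm above the bench. x axis: towards the nest plate (edge 45 mm away), the strap's direction when home. Brass stop pin, 8 mm thick, 42 mm high, at x = +34, y = +18 mm; the strap's +y flank meets it.
- strap (a joint): Turn of the open clamp's strap about the stud, rad: 0 = home at the stop pin, along the clamp's x axis; grows clockwise seen from above (1.57 = along the clamp's -y). Starts at 1.0 to 1.9, ends at 0 and 2.3. Stays where left; 2 N at the toe moves it. Flat steel bar 28 mm wide, 12 mm thick, round ends, from 42 mm behind the stud axis to 112 mm in front; carries the lever round with it.
- toe (a point): Point on the strap's upper face above the rubber foot, 85 mm from the stud axis along the strap. The strap's underside is 65 mm and its top 77 mm above the bench with the lever upright; 1 to 2 mm lower at the start, 5.5 mm lower with the lever flat.
- foot: Sprung rubber foot under the open clamp's toe, 18 mm diameter; origin at the centre of its underside, 51.5 mm above the bench with the lever upright, 49 to 51 mm at the start, so it passes just over the plate. With the strap home and the lever flat it presses the nest plate with about 12 N.
- cam_axis (a point): Middle of the open clamp's horizontal cam pin, on the stud axis, 90 mm above the bench: the lever turns about it. The eccentric cam is 36 mm in diameter and lowers the strap as the lever goes down.
- lever (a joint): Angle of the open clamp's red cam lever, rad: 0 = upright, 1.57 = flat and locked (end stop). It falls away from the toe and ends level over the strap's heel, pointing opposite to the strap (to the operator). Starts at 0.25 to 0.6. Stays where left; 5 N across the grip moves it.
- grip (a point): Middle of the open clamp's red grip, on its centre line, 64 mm from the cam axis. The lever is straight, 90 mm long from cam axis to tip; the grip is a round bar of 18 mm diameter, from 38 to 90 mm.
- clamp_b: Base of the second clamp, alike but already LOCKED (strap home over the plate, lever flat), at the other place of the front strip, 190 mm away. Same origin and axes as the open clamp's base. Leave it alone.
- strap_b (a joint): Turn of the locked clamp's strap, same meaning as strap; at 0.
- lever_b (a joint): Angle of the locked clamp's lever, same meaning as lever; at 1.57 (flat, its top 99 mm above the bench).
- bottle: Loose white plastic bottle with blue cap, 54 mm diameter, 135 mm high, standing on the bench left of the bed; origin under its centre.
- driver: Loose screwdriver lying on the bench right of the bed; origin under its middle.
- part_tray: Loose black tray 120 x 160 x 30 mm with grey parts, on the bench right of the bed; origin under its centre.
- pod: Fixed yellow control box 75 x 150 x 55 mm on the bench left of the bed with two push buttons on top, to about 80 mm high; origin under its centre.
- stop (a joint): Travel of the red stop button, m: 0 = not pressed, 0.006 = fully pressed. Do not press.
- start (a joint): Travel of the green start button, m: 0 = not pressed, 0.006 = fully pressed. Do not press.

How it is judged:
By the outcome, as a careful person would: the job done as asked, in the order asked, and still so for the second after the job is handed in, with the robot touching nothing.
It also fails if it takes over 48 s, if anything falls off the work surface, if the arm or the gripper's body presses on something with over 40 N, if the wrist force passes 120 N, or if a joint passes its speed limit or range.

## Working session

There is one attempt and no reset: what is moved stays moved. The work goes in short steps, each a Python script; the robot and the scene stay as the last script left them, time stands still between calls to the robot, and variables do not carry over. Pictures are saved under pics/ and viewed, about 8 in all and at most 12, crops included, and the job is handed in when it is done.

```bash
mkdir -p pics; ls; python3 - <<'E'
from rig import arm, grab_frame
import cv2
for n in("top","side"):
    f=grab_frame(n); cv2.imwrite(f"pics/{n}0.png",f["frame"][:,:,::-1]); print(n,f["intrinsics"].tolist(),f["R"].round(3).tolist(),f["t"].round(1).tolist())
E
```

```text
pics
top [[464.2310883056949, 0.0, 320.14558153236254], [0.0, 464.2310883056949, 230.3913929679693], [0.0, 0.0, 1.0]] [[0.076, -0.997, 0.001], [-0.973, -0.075, -0.217], [0.217, 0.016, -0.976]] [-9.1, 603.5, 870.8]
side [[604.8820399057646, 0.0, 317.20582088892877], [0.0, 604.8820399057646, 235.94032257658594], [0.0, 0.0, 1.0]] [[-0.912, -0.409, -0.007], [-0.288, 0.654, -0.7], [0.291, -0.636, -0.714]] [520.4, 237.8, 1186.5]
```

View pics/top0.png

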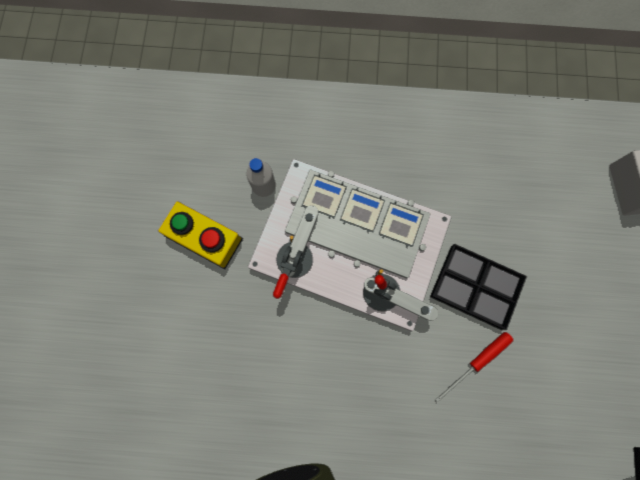

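View pics/side0.png

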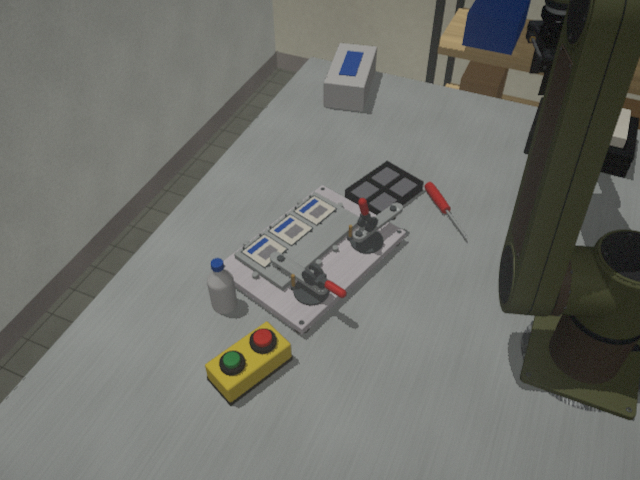

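The open clamp is the right one: its disc is at about (380,291) in the top view, with the strap pointing right to about (430,312). The locked clamp's disc is at about (294,260). I'll zoom in on the open clamp.

```bash
python3 - <<'E'
import cv2,numpy as np
a=cv2.imread("pics/top0.png")[150:340,240:460]; b=cv2.imread("pics/side0.png")[180:335,220:415]
a=cv2.resize(a,None,fx=3,fy=3,interpolation=3); b=cv2.resize(b,None,fx=4,fy=4,interpolation=3)
cv2.imwrite("pics/topz.png",a);cv2.imwrite("pics/sidez.png",b[:600])
E
```

```text
(no output)
```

View pics/topz.png

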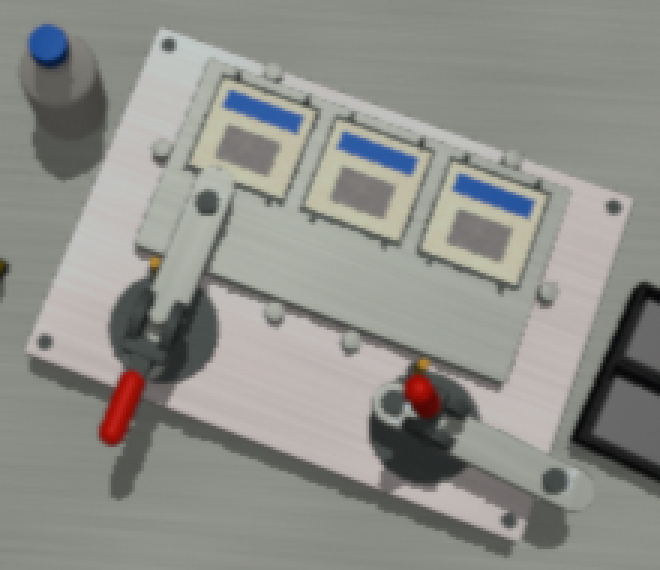

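View pics/sidez.png

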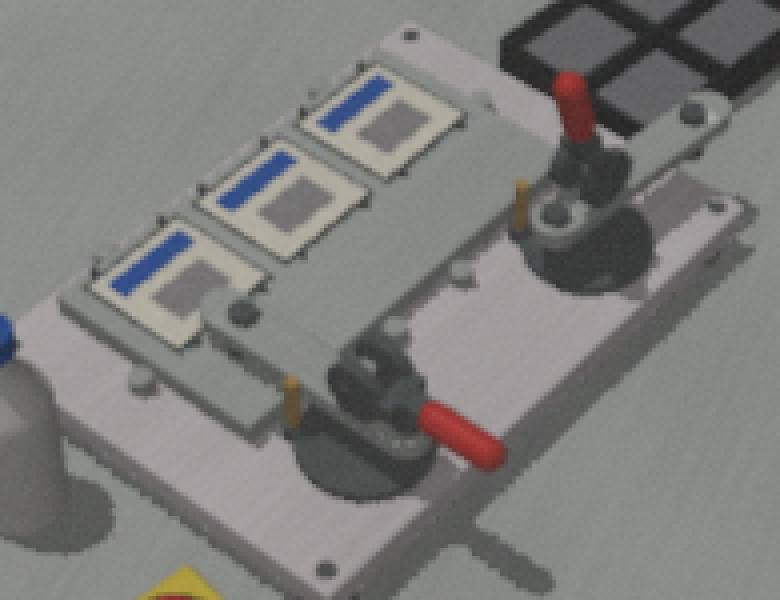

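```bash
cat >h.py <<'E'
import numpy as np, cv2
from rig import arm, grab_frame
def ray(f,px,z):
    K,R,t=f["intrinsics"],np.array(f["R"]),np.array(f["t"])
    d=R.T@np.linalg.inv(K)@[px[0],px[1],1]; c=-R.T@t
    return c+d*(z-c[2])/d[2]
def proj(f,X):
    c=np.array(f["R"])@X+f["t"]; p=f["intrinsics"]@c; return p[:2]/p[2]
E
python3 - <<'E'
from h import *
T=grab_frame("top");S=grab_frame("side")
tz=lambda p:(p[0]/3+240-.33,p[1]/3+150-.33); sz=lambda p:(p[0]/4+220-.37,p[1]/4+180-.37)
loc=np.array([[100,180],[100,-180],[-155,-180],[-155,180]],float)
W=np.array([ray(T,tz(p),32)[:2] for p in [(163,28),(632,200),(522,542),(27,352)]])
lc,wc=loc.mean(0),W.mean(0); H=(loc-lc).T@(W-wc); yaw=np.arctan2(H[0,1]-H[1,0],H[0,0]+H[1,1])
R=np.array([[np.cos(yaw),-np.sin(yaw)],[np.sin(yaw),np.cos(yaw)]]); o=wc-R@lc
print("bed",o,yaw,(W-(loc@R.T+o)).round(1).tolist())
for n,y in(("open",-95),("b",95)): print(n,(R@[-105,y]+o).round(1))
print("disc T",ray(T,tz((425,428)),38),"b",ray(T,tz((163,328)),38),"S",ray(S,sz((588,243)),38),"bS",ray(S,sz((365,447)),38))
print("toe T",ray(T,tz((554,481)),76),"S",ray(S,sz((693,112)),76))
print("toe_b T",ray(T,tz((207,201)),71.5),"S",ray(S,sz((243,313)),71.5))
print("pin T",ray(T,tz((424,364)),74),"S",ray(S,sz((522,183)),74), "pred",R@[-105+34,-95+18]+o)
# lever tip: triangulate
import cv2
def P(f): return f["intrinsics"]@np.c_[f["R"],f["t"]]
X=cv2.triangulatePoints(P(T),P(S),np.array(tz((415,387))),np.array(sz((567,80))));print("levtip",(X[:3]/X[3]).ravel())
E
```

```text
bed [618.17005738 -36.34783901] -0.28868825889372957 [[-1.4, -1.6], [-1.5, 3.3], [1.9, 0.2], [1.0, -2.0]]
open [490.5 -97.5]
b [544.6  84.6]
disc T [490.23199374 -95.70998565  38.        ] b [544.59052154  86.35573612  38.        ] S [489.58093897 -92.2600519   38.        ] bS [543.0153463   92.41322625  38.        ]
toe T [ 459.0735012  -175.09506219   76.        ] S [ 460.57667927 -178.40248675   76.        ]
toe_b T [627.8179595   62.17812571  71.5       ] S [628.12710463  60.31342747  71.5       ]
pin T [528.36397451 -88.56409141  74.        ] S [528.90220219 -87.56119955  74.        ] pred [528.1866531  -89.94809045]
levtip [500.59649844 -71.64016823 174.45934677]
```

```bash
cat >>h.py <<'E'
C=np.array([490.3,-96.5]); YAW=-0.289; TH=1.65; RAD=88
def ud(s): a=YAW-s; u=np.array([np.cos(a),np.sin(a)]); return u,np.array([-u[1],u[0]])
def rot(s,sg):
    u,n=ud(s); x=np.r_[sg*n,0]; z=np.array([0,0,-1.]); return np.c_[x,np.cross(z,x),z]
def pos(s,off,z):  # finger centre on the clockwise flank side
    u,n=ud(s); return np.r_[C+RAD*u-off*n,z]
def st(m=""):
    s=arm.sense(); print(m,round(s["time_s"],2),s["tool_pos"].round(1) if hasattr(s["tool_pos"],"round") else s["tool_pos"],"F",np.round(s["ft_force"],1),flush=True); return s
E
python3 - <<'E'
from h import *
for sg in(1,-1):
    for s,o in((TH,50),(.8,26),(0,26)): 
        q=arm.inverse_kinematics(pos(s,o,80),rot(s,sg)); print(sg,s,None if q is None else np.round(q,2))
E
```

```text
1 1.65 [-0.49 -0.2   2.24 -0.    1.11 -0.13]
1 0.8 [-0.45  0.03  2.02 -0.    1.09 -0.93]
1 0 [-0.34  0.13  1.92 -0.    1.1  -1.63]
-1 1.65 None
-1 0.8 [-0.45  0.03  2.02 -0.    1.09  2.21]
-1 0 [-0.34  0.13  1.92 -0.    1.1   1.52]
```

```bash
python3 - <<'E'
from h import *
arm.grip(0); arm.move_ptp(pos(TH,52,210),rot(TH,1)); st("above")
arm.move_linear(pos(TH,52,80),vel=150); st("down")
F0=np.array(arm.sense()["ft_force"])
for s in list(np.arange(TH,0.2,-0.16)):
    arm.move_linear(pos(s,26,80),rot(s,1),vel=120)
    if np.linalg.norm(np.array(st(f"{s:.2f}")["ft_force"])-F0)>20: break
f=grab_frame("top"); cv2.imwrite("pics/t1.png",cv2.resize(f["frame"][150:350,240:460,::-1],None,fx=3,fy=3,interpolation=3))
E
```

```text
above 3.45 [ 410.3 -160.6  210.3] F [-0.4  0.6  0.4]
down 4.47 [ 410.8 -160.3   80.9] F [0.8 0.2 0.6]
1.65 4.83 [ 434.9 -169.5   80.8] F [-0.8 -0.5 -0.7]
1.49 5.14 [ 446.3 -177.1   80.1] F [ 0.4 -0.3  0.5]
1.33 5.45 [ 459.7 -182.9   80. ] F [-0.4 -0.4 -0.3]
1.17 5.76 [ 473.9 -186.6   80. ] F [-1.1 -0.3  0.3]
1.01 6.07 [ 488.5 -188.    79.9] F [-0.3 -0.2  0.2]
0.85 6.38 [ 503.1 -187.1   79.9] F [0.5 0.4 0.1]
0.69 6.68 [ 517.4 -183.9   79.9] F [-0.8 -0.4 -0.7]
0.53 6.99 [ 531.  -178.5   79.9] F [-0.3 -0.7  0.5]
0.37 7.3 [ 543.5 -170.9   79.9] F [-0.4  0.1 -0.1]
0.21 7.61 [ 554.7 -161.5   79.9] F [ 0.8  0.2 -0.4]
```

View pics/t1.png

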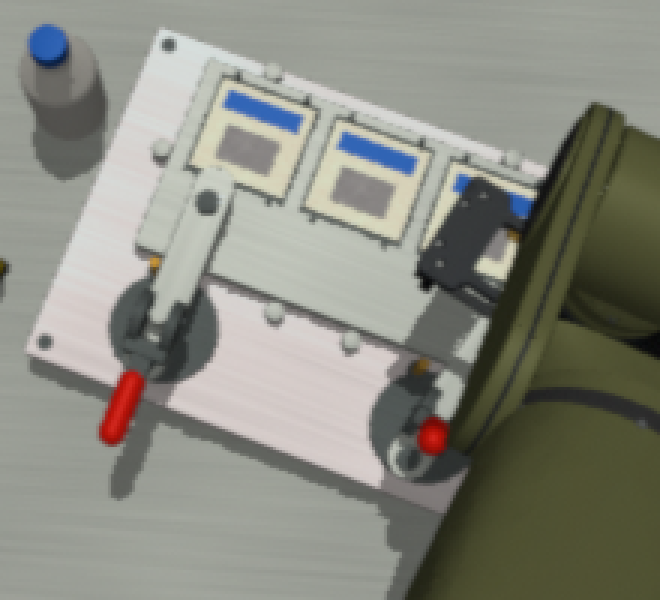

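The strap is following: its heel is now at about (405,458) in the crop and the toe is under the arm. I'll push on to the pin in small steps while watching the force.

```bash
python3 - <<'E'
from h import *
arm.move_linear(pos(.08,26,80),rot(.08,1),vel=100); st()
for s in np.arange(.06,-.1,-.015):
    arm.move_linear(pos(s,26,80),rot(max(s,0),1),vel=30); arm.dwell(.1)
    f=np.mean([arm.sense()["ft_force"] for _ in range(3)],0); print(round(s,3),f.round(1),f[:2]@ud(0)[1])
    if f[:2]@ud(0)[1]<-6: break
f=grab_frame("side"); cv2.imwrite("pics/s1.png",cv2.resize(f["frame"][150:335,220:450,::-1],None,fx=3,fy=3,interpolation=3))
E
```

```text
7.94 [ 562.7 -152.6   79.9] F [-0.1  0.6  0.1]
0.06 [-1.1 -1.   0.6] -1.303135449944496
0.045 [-0.5 -0.8 -0.4] -0.8749178154455656
0.03 [-0.6 -1.2 -0.5] -1.353586235174842
0.015 [-0.8 -0.8 -0.5] -0.9578136406841796
0.0 [-0.8 -1.3 -0.3] -1.4874329914120341
-0.015 [ 0.1 -0.6  0.1] -0.5148268397472214
-0.03 [-0.4 -0.8 -0.9] -0.8847358916111895
-0.045 [-1.2 -0.2  0.6] -0.5696516867810382
-0.06 [-0.8 -0.2 -0.3] -0.3724721658494069
-0.075 [-3.3 -4.4  0.8] -5.152999478528053
-0.09 [-4.9 -7.   0.1] -8.155495176234815
```

View pics/s1.png

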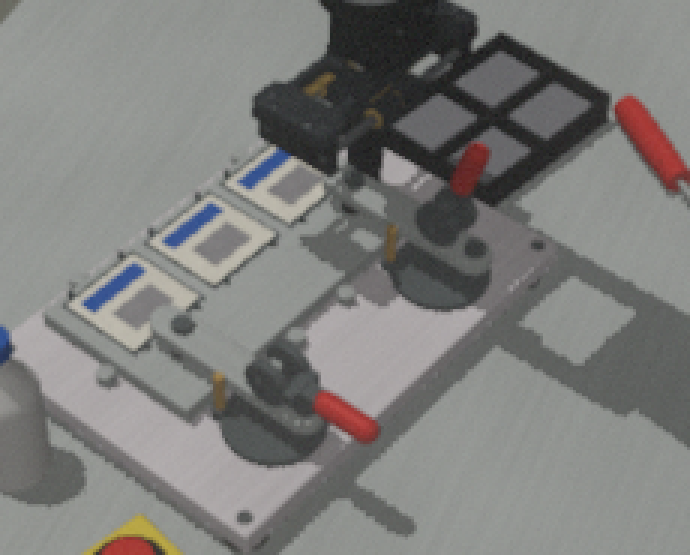

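The strap sits against the brass pin over the plate, with the force rising to 8 N. Next I'll back off, lift, and push the lever down from the toe side.

```bash
python3 - <<'E'
from h import *
u,n=ud(0); R=rot(0,1)
def L(x,z,y=0): return np.r_[C+x*u+y*n,z]
arm.move_linear(pos(0,40,80),R,vel=60); st("back")
arm.move_linear(pos(0,40,225),vel=200)
arm.move_linear(L(25,225),R,vel=200)
arm.move_linear(L(25,166),vel=150); st("beside lever")
for th in np.arange(.15,1.6,.12):
    g=np.array([-64*np.sin(th),90+64*np.cos(th)])+9*np.array([np.cos(th),np.sin(th)])
    arm.move_linear(L(g[0]+10,g[1]+17),vel=80)
    f=np.array(st(f"{th:.2f}")["ft_force"])
    if np.linalg.norm(f)>35: break
E
```

```text
back 12.36 [ 563.4 -160.1   80.1] F [0.7 0.5 0. ]
beside lever 14.3 [ 514.7 -104.1  166.1] F [0.1 0.7 0.4]
0.15 14.66 [499.9 -99.4 173.1] F [ 0.3 -0.5  0.2]
0.27 14.91 [491.7 -96.9 171.1] F [-0.5 -0.2 -0.6]
0.39 15.16 [484.8 -94.9 169.9] F [ 2.6 -0.2 -0.5]
0.51 15.41 [477.6 -92.7 167.4] F [ 2.  -1.   0.1]
0.63 15.66 [470.6 -90.6 164. ] F [ 1.5 -1.   1.2]
0.75 15.91 [464.1 -88.7 159.8] F [1.4 0.6 1.8]
0.87 16.16 [458.1 -86.9 154.8] F [ 1.7 -0.1  1.3]
0.99 16.41 [452.7 -85.3 149. ] F [ 2.  -0.1  1.5]
1.11 16.66 [448.2 -84.  142.9] F [ 1.4 -0.1  0.5]
1.23 16.91 [444.5 -82.9 136.4] F [1.5 0.2 0.9]
1.35 17.16 [441.5 -82.  129.4] F [ 1.  -0.5  1. ]
1.47 17.41 [439.3 -81.4 121.9] F [0.6 0.5 0.1]
1.59 17.66 [439.  -81.3 115.7] F [-0.8 -0.5  6.2]
```

```bash
python3 - <<'E'
from h import *
u,n=ud(0); R=rot(0,1)
def L(x,z,y=0): return np.r_[C+x*u+y*n,z]
for z in np.arange(115.5,109,-.5):
    arm.move_linear(L(-56,z),R,vel=15); arm.dwell(.15)
    f=np.mean([arm.sense()["ft_force"] for _ in range(3)],0); print(z,f.round(1), np.round(arm.sense()["tool_pos"],1))
    if f[2]>20: break
arm.move_linear(L(-56,230),vel=150)
arm.move_ptp(np.array([242,-603,232.]),rot(0,1)); st("away")
for nme,(r0,r1,c0,c1) in {"side":(150,335,220,450),"top":(150,340,240,460)}.items():
    f=grab_frame(nme); cv2.imwrite(f"pics/{nme}2.png",cv2.resize(f["frame"][r0:r1,c0:c1,::-1],None,fx=3,fy=3,interpolation=3))
    cv2.imwrite(f"pics/{nme}2full.png",f["frame"][:,:,::-1])
E
```

```text
115.5 [ 0.3 -0.9  5.8] [436.8 -80.6 115.8]
115.0 [-1.2 -0.2  8. ] [436.8 -80.6 115.7]
114.5 [-2.2  1.8  9.8] [436.8 -80.6 115.6]
114.0 [-3.6  1.1 12.1] [436.8 -80.6 115.5]
113.5 [-4.7  0.6 15. ] [436.8 -80.6 115.5]
113.0 [-5.9  1.3 16.6] [436.9 -80.6 115.4]
112.5 [-7.7  2.4 19.8] [436.9 -80.6 115.3]
112.0 [-8.2  2.  21.9] [436.9 -80.7 115.3]
away 23.83 [ 242.9 -602.4  232.2] F [ 1.2  1.  -0.2]
```

View pics/side2.png

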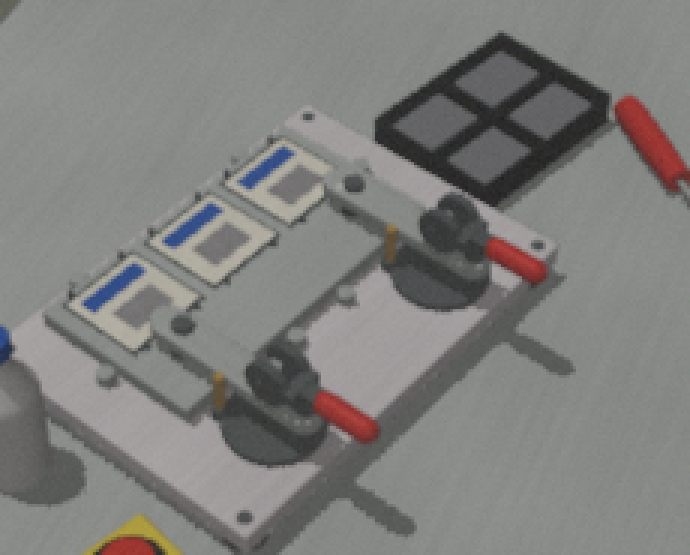

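View pics/top2.png

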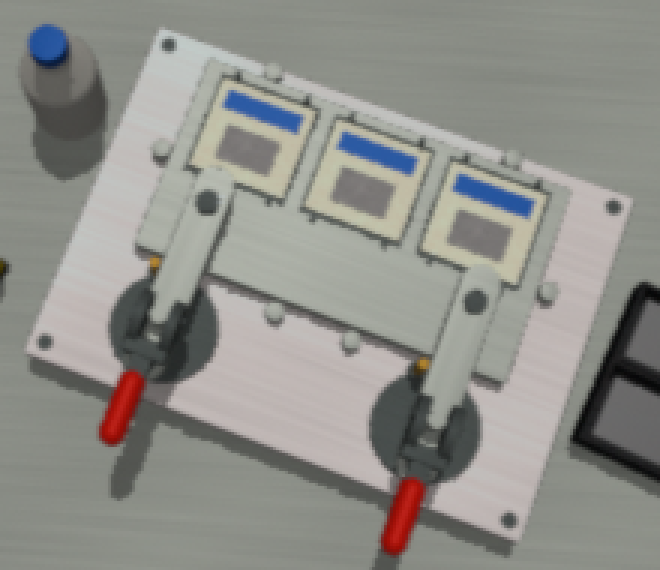

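Both views show the strap at its pin and the lever flat, matching the locked clamp. The toes are at (475,301) and (207,201) in the top crop. I'll do one numeric check of the strap angle, then hand in.

```bash
python3 - <<'E'
from h import *
T=grab_frame("top");S=grab_frame("side")
for f,k,o,a,b in((T,3,(240,150),(475,301),(207,201)),(S,3,(220,150),(354,183),(183,325))):
    p=[ray(f,(q[0]/k+o[0]-.33,q[1]/k+o[1]-.33),71.5)[:2] for q in(a,b)]
    d=p[1]-p[0]; print(p,"dist",np.linalg.norm(d),"ang",np.arctan2(-d[0],d[1])-YAW, "strap",YAW-np.arctan2(*(p[0]-C)[::-1]))
a,b=cv2.imread("pics/top0.png"),cv2.imread("pics/top2full.png")
m=cv2.absdiff(a,b).max(2)>40; ys,xs=np.where(m[:430]); print("changed px",len(xs),xs.min(),xs.max(),ys.min(),ys.max())
E
```

```text
[array([ 573.25325518, -120.58612024]), array([627.8179595 ,  62.17812571])] dist 190.73561952064472 ang -0.0011281927941967362 strap -0.006412615589858783
[array([ 573.69704596, -122.8564442 ]), array([627.40733312,  60.38151775])] dist 190.94749447796312 ang 0.0038691547452152086 strap 0.01710275848521481
changed px 1503 362 431 239 348
```

```bash
python3 -c "
from rig import arm
print(arm.hand_in())"
```

```text
the job is handed in; nothing more can be done
None
```

The open clamp is locked and the job is handed in. I pushed its strap round with the closed fingers until it met the brass pin, where the force rose to about 8 N. I then pushed the red lever over and pressed it flat against its end stop with about 22 N, and took the hand back to its start position at about 24 s.

**Last checks:**
- **Strap:** its angle measured −0.01 rad in the top view and +0.02 rad in the side view, where home is 0. The two toes are 190.7 to 190.9 mm apart, against a nominal 190 mm.
- **Lever:** it looks the same as the locked clamp's lever in both views.
- **Surroundings:** comparing top pictures from before and after, the only changes are around the open clamp. The plate, packs, locked clamp, buttons and loose things have not visibly moved.

**One mismatch:** the strap met the pin about 0.08 rad (7 mm) later than my assumed finger thickness predicted. The fingers are probably thinner than I assumed, because the pictures show the strap at home. No check failed.

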